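Hold the white reference tile home on the colour reader's port

TASK

Get the fruit colour reader ready for its white reading: take the white reference tile by its handle, lift it out of the rack and stand it on the reader's sample table, tile facing the port and its side up against the side stop. With one firm diagonal push, press it down on the table and in against the port together, so that the sprung seal ring goes right in and the tile lies flat on the port plate. Finish while still holding it pressed there, and leave the other tiles and the rest of the bench as they are.

Things in the scene. Friction and masses are not known exactly. Their poses are not given: they have to be found in the camera images.
- white_handle (a point): centre of the WHITE tile's handle: an upright grey fin along x, 16 mm thick (y), 50 long, from 8 to 60 mm above the carrier's underside, white inlay on top. The point lies 34 mm above the underside and 37 mm behind the tile's front face; +x points out of the tile's front, z up. Nothing stands beside it above the 8 mm foot plate
- white_tile: the same white tile on its grey carrier, 250 g, 64 long (x) x 60 wide (y) x 64 mm high: white ceramic tile 12 thick upright across the front, flush with the front edge of an 8 mm foot plate, handle behind. Origin: middle of the front lower edge; axes as the handle's. Stands loosely in one of the rack's three bays (which one varies)
- green_tile: bystander of the same make and axes with a green tile
- black_tile: bystander of the same make and axes with a black tile
- rack: fixed white open rack 90 (x) x 285 (y) x 16 mm high with three bays side by side along y, floor 5 mm thick, walls 5 mm; origin at the centre of its underside. The tiles in it face roughly its +x
- reader: fixed bench colour reader with white housing and small dark display. Origin at bench height right under the middle of the port plate's face; its +x points into the machine (the way the tile is pushed), +y towards the side stop, z up. From the port a grey nose (110 wide, top 100 mm above the bench) runs 75 mm back to the housing (200 wide, up to 193 mm high, 285 deep)
- port_plate: the grey nose; its flat upright front face lies in the reader's plane x = 0 and is what the tile ends flat against; smooth, the glazed tile glides on it and on the ring (friction about 0.25)
- port (a point): centre of the port: on the face of the port plate, 55 mm above the bench, 35 mm above the sample table; axes as the reader's
- seal_ring (a joint): the black sprung seal ring (38 mm wide) round the port: 0 = standing out 5 mm from the port plate, 0.005 m = pushed in flush; spring 1.8 N at the start, 4.8 N when flush; it pushes the tile back off if let go
- sample_table: fixed polished aluminium table in front of the port, top 20 mm above the bench, 130 wide, reaching 110 mm out from the port plate; the carrier glides on it (friction about 0.25); origin and axes as the reader's
- stop_corner (a point): point on the sample table's top where the plane of the side stop's inner face meets the port plate; axes as the reader's. The stop is a fixed dark steel block 13 mm high on the table's +y side, from 18 to 62 mm in front of the port plate; a tile against it (carrier's middle 30 mm from it) is centred on the port
- vial_a_mid (a point): bystander: black open vial, 35 wide, 45 mm high; point half-way up
- vial_b_mid (a point): bystander: second black vial like it
- brush: bystander: green-handled brush lying on the bench, 170 mm
- jar: bystander: glass jar with blue lid, 60 wide, 85 mm high, origin at its underside
Mind the look-alikes: they are no part of the job. Leave any yellow look-alike of the white_tile alone.

How it is judged (in metres and radians):
On the way:
1. the white tile is lifted out of its bay in the rack (z of white_handle in the frame of rack above 0.055 m), for 0.1 s.
At the end, for the whole second after the job is handed in: Still held by the robot, the white tile presses the port plate with over 1 N (seal ring in over 3.5 mm, face within 2 mm) and the sample table with over 4 N, its side within 4 mm of the side stop, square to the port and upright within 0.06 rad, at rest (contact force between white_tile and port_plate above 1 N and contact force between white_tile and sample_table above 4 N and value of joint seal_ring above 0.0035 m and x of white_tile in the frame of reader above -0.002 m and y of white_tile in the frame of reader between -0.004 and 0.003 m and z of white_tile in the frame of sample_table below 0.023 m and angle between the x axis of white_tile and the x axis of reader, either way round below 0.06 rad and angle between white_tile's own z axis and vertical below 0.06 rad and linear speed of white_tile below 0.02 m/s and contact force between the fingers and white_tile above 2 N); the arm keeps its last pose, push and grip.
It fails at once if another tile is moved by over 30 mm (distance of any of green_tile, black_tile from where it was at the start of the episode above 0.03 m).
It fails at once if something else on the bench is moved by over 30 mm (distance of any of vial_a_mid, vial_b_mid, brush, jar from where it was at the start of the episode above 0.03 m).
It also fails if it takes over 42 s, if anything falls off the work surface, if the arm or the gripper's body presses on something with over 40 N, if the wrist force passes 120 N, or if a joint passes its speed limit or range.

ROBOT

A 6-joint arm with a two-finger parallel gripper is mounted at the origin on the work surface. World frame = base frame: x ahead of the robot, y to its left, z up, the work surface at z = 0. Lengths are in mm, angles in degrees, forces in N, time in s.
With the tool pointing down it reaches from about 350 to 725 mm from the base axis. Payload 4.3 kg.
Tool frame: the origin (TCP) lies between the finger pads; the fingertips stand 22 mm ahead of it and the grasp point (between the pads) lies 3 mm ahead of it; x points along the fingers, z is the direction in which the jaws open and shut, and the axes are right-handed (so a half turn about x gives the same grasp; the last joint's range is limited). The gripper opens to 85 mm and grips with 20 to 120 N. Pads are 22 mm wide; open, the fingers measure 114 mm over their backs; the gripper's body (76 mm by 85 mm) begins 54 mm behind the grasp point. The pads swing forward as they close: fully open they stand 13 mm farther back than shut.
Start: joints at [-74.215, 21.618, 4.641, 73.018, 0, 83.68], TCP at [216.386, -532.768, 253.329] pointing down, gripper open.
Joint ranges: [-156.06, 156.06], [-48.1, 94.91], [-58.44, 69.94], [-101.28, 121.22], [-78.64, 73.56], [-180, 180]. Speed limits (degrees/s): [147.25, 147.25, 180, 180, 180, 180].

INTERFACE

Orientations are given as a 3x3 rotation matrix whose columns are the frame's x, y, z axes.
In Python, from cell import r, read_camera, workorder gives the robot as it stands.
- The arm moves only by the tool carry_out, never from a script. Its argument "plan" is text: rows parted by semicolons, each of 7 numbers parted by spaces: the shift along the tool's x, y, z in mm, then the turn, a rotation vector about the tool's x, y, z in degrees, then the finger opening in mm, from 0 to 85.4. A call has 1 to 10 rows; each row is the pose to reach, as a shift and turn from the pose commanded when the call began, along the tool's axes at that moment; what a row does not reach only later rows make up. A row lasts 1/10 s, in which the tool goes at most 50 mm and 8.59 degrees, less where a joint would pass 70% of its speed; a pose out of reach is approached as far as the arm can. A call with a gripper value outside its range is refused whole. The fingers move at their own pace and stop on an object; the grip force is fixed at half the most. Time passes only in rows, so rows that repeat a pose let the fingers close. It gives the time, the measured TCP pose, the force and the opening at its end, in the units of the state.
- r.state(): the state, without advancing time (a new reading comes with each control period).
- read_camera(name): name is "side" or "top"; returns a dict with "frame" (400x640x3 uint8, red, green, blue), "range_z" (400x640 float32, mm along the optical axis (not along the pixel's ray), 0 where there is no reading), "fx", "fy", "cx", "cy" (pixels), "view" (4x4, takes a point from world to camera coordinates). Camera axes: x right, y down, z forward; pixel columns grow to the right and rows downward; lengths in mm; the calibration is good to about 2 mm. A picture is of the moment at which its call begins.
- workorder.sign_off(): hands the job in, once; it reports no verdict.
The state is a dict: "time_s": time; "q": joint angles; "qd": joint speeds; "joint_torque": joint torques, N m; "eef_pos": TCP position; "orientation": TCP orientation; "wrist_force": force on the tool from outside, world axes, zero at the start; "wrist_torque": the same for the moment, N m; "gripper_width": finger opening in mm.
Only numpy, scipy, OpenCV 4.12 (cv2) and the standard library are available. Lean on these libraries where they do the work, as an engineer would, in place of code of your own. Each camera call takes 0.05 s, during which the arm holds its last target.

## Working session

There is one attempt and no reset: what is moved stays moved. The work goes in short steps, Python scripts to look and compute and a tool call to move; the robot and the scene stay as the last step left them, time stands still between calls to the robot, and variables do not carry over. Pictures are saved under pics/ and viewed, and the job is handed in when it is done.

Besides the shell and the picture viewer there is one more tool, called after "Request:" as name(argument=value, ...), one argument or row to a line, values as JSON. carry_out: Moves the arm, as the interface text tells. Its arguments: {"type":"object","properties":{"plan":{"type":"string"}},"required":["plan"]}

```bash
mkdir -p pics; ls; cat > h.py <<'E'
import numpy as np,cv2
from cell import r, read_camera, workorder
def snap(n):
    c=read_camera(n); np.savez('pics/'+n+'.npz',**{k:np.array(v) for k,v in c.items()}); return c
def load(n):
    return dict(np.load('pics/'+n+'.npz'))
def world(c,us,vs):
    z=c['range_z'][vs,us].astype(float)
    p=np.stack([(us-c['cx'])/c['fx']*z,(vs-c['cy'])/c['fy']*z,z,np.ones_like(z)],-1)
    return (p@np.linalg.inv(c['view']).T)[...,:3]
def cloud(c):
    v,u=np.mgrid[0:400,0:640]; return world(c,u,v)
E
python3 - <<'E'
from h import *
for n in('top','side'):
    c=snap(n); cv2.imwrite(f'pics/{n}0.png',c['frame'][:,:,::-1]); print(c['view'],c['fx'])
print(r.state())
E
```

```text
pics
[[-9.38218883e-02 -9.95571185e-01 -5.95549124e-03  1.76048509e+02]
 [-9.71872500e-01  9.28831483e-02 -2.16417570e-01  5.93410479e+02]
 [ 2.16012261e-01 -1.45167269e-02 -9.76282729e-01  8.20813657e+02]
 [ 0.00000000e+00  0.00000000e+00  0.00000000e+00  1.00000000e+00]] 379.75537500191007
[[-9.94416684e-01 -1.03555944e-01  2.02885586e-02  5.92069839e+02]
 [-8.79006236e-02  7.06503324e-01 -7.02229687e-01  2.04145307e+00]
 [ 5.83861238e-02 -7.00092294e-01 -7.11661325e-01  8.90093241e+02]
 [ 0.00000000e+00  0.00000000e+00  0.00000000e+00  1.00000000e+00]] 429.1590111452016
{'time_s': 0.1, 'q': array([-7.42152563e+01,  2.16580305e+01,  4.57095839e+00,  7.30170529e+01,
        8.45615484e-04,  8.36806804e+01]), 'qd': array([-0.06239198, -0.04527534,  0.28461387, -0.08681558, -0.05328249,
        0.02266515]), 'joint_torque': array([ 1.76646645e-03, -4.64695215e+01,  2.70581764e+01,  1.20597181e-02,
       -1.35380792e-04,  1.66756303e-05]), 'eef_pos': array([ 216.23369889, -532.21536133,  252.45357522]), 'orientation': array([[-4.80153444e-04,  9.26502004e-01,  3.76289525e-01],
       [ 1.75280788e-03,  3.76289770e-01, -9.26500371e-01],
       [-9.99998349e-01,  2.14700898e-04, -1.80465684e-03]]), 'wrist_force': array([-0.59077591, -0.16807112,  0.59858931]), 'wrist_torque': array([-0.00859245, -0.02964571, -0.05562428]), 'gripper_width': 85.36935435340652}
```

View pics/top0.png

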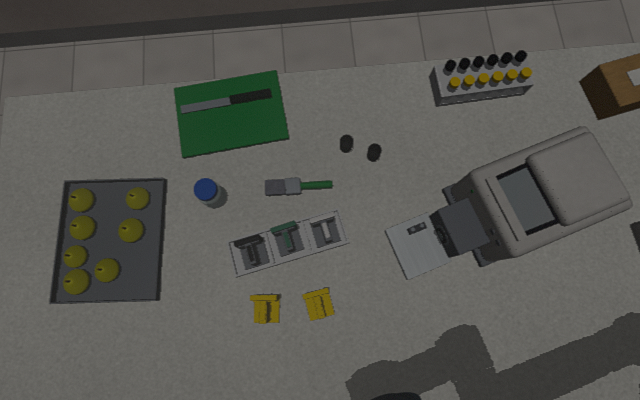

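View pics/side0.png

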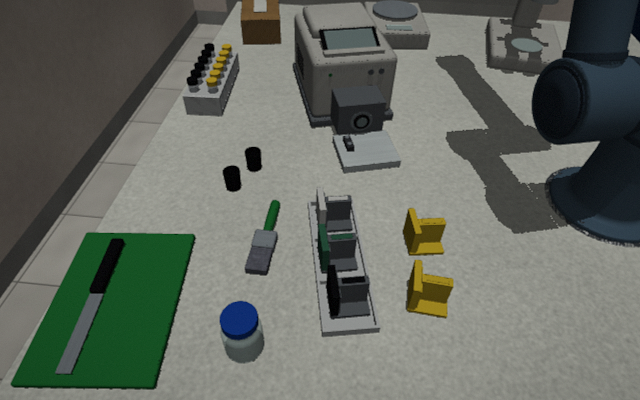

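The top view shows the rack with tiles: black (250,248), green (287,237), white (323,232). Two yellow look-alikes stand on the bench at (265,308) and (319,303). The reader's table is at (418,247) and the port nose at (460,225). Side stop at (417,230). I choose the white one in the rack's right bay and check it in a crop.

```bash
python3 - <<'E'
from h import *
t=load('top');s=load('side')
a=cv2.resize(t['frame'][195:285,220:360][:,:,::-1],None,fx=5,fy=5,interpolation=2)
b=cv2.resize(t['frame'][170:290,370:510][:,:,::-1],None,fx=5,fy=5,interpolation=2)
cv2.imwrite('pics/cr1.png',a);cv2.imwrite('pics/cr2.png',b)
c=cv2.resize(s['frame'][60:260,290:420][:,:,::-1],None,fx=4,fy=3,interpolation=2);cv2.imwrite('pics/cr3.png',c)
E
```

```text
(no output)
```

View pics/cr1.png

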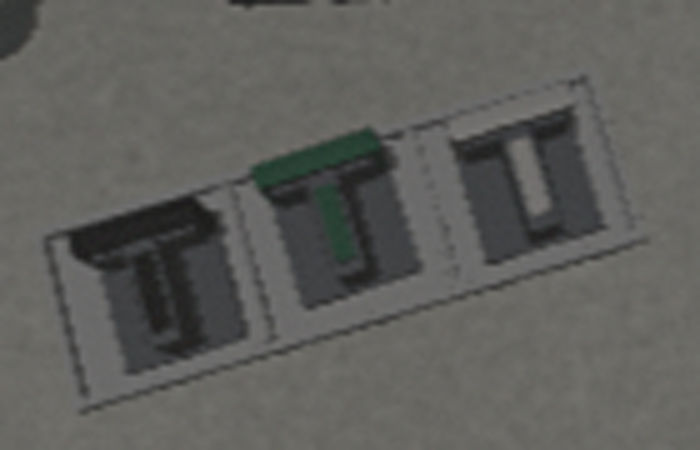

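View pics/cr2.png

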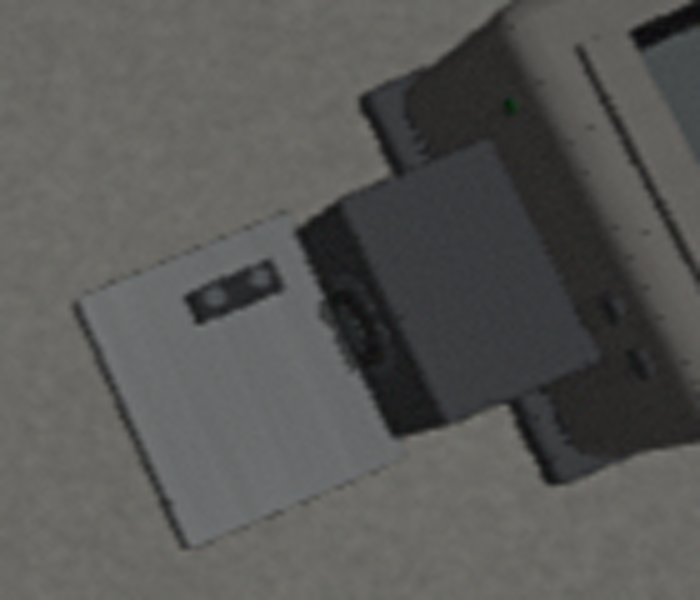

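View pics/cr3.png

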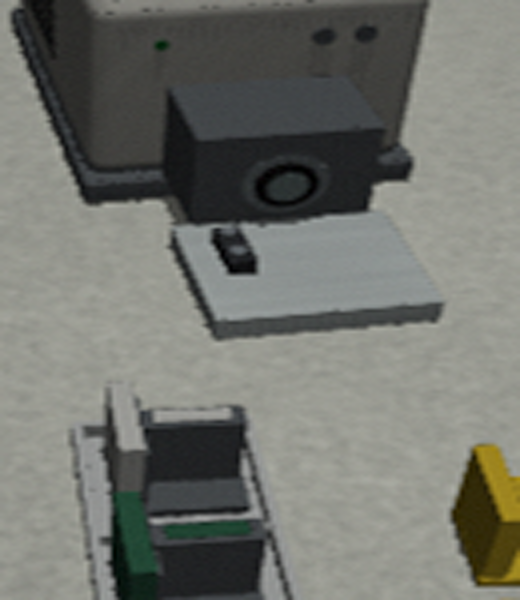

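Crops confirm: white inlay handle at about top pixel (325,231), white tile upright at its upper side (322,219). The stop is on the table's upper edge, the port facing left. Now measuring.

```bash
python3 - <<'E'
from h import *
T=load('top');S=load('side');ct=cloud(T);cs=cloud(S)
for nm,c,(u0,u1,v0,v1) in(('top',ct,(305,350,208,250)),('side',cs,(312,355,185,235))):
    sub=c[v0:v1,u0:u1].reshape(-1,3); 
    print(nm,np.histogram(sub[:,2],bins=np.arange(-5,85,5)))
    m=(sub[:,2]>60)&(sub[:,2]<75); print(m.sum()); 
    for p in sub[m]: print(p.round(0),end=' ')
    print()
E
```

```text
top (array([296, 444, 176, 439, 138,  14,   7,   6,   9,  11,  10,  10,  23,
       116, 164,  16,   0]), array([-5,  0,  5, 10, 15, 20, 25, 30, 35, 40, 45, 50, 55, 60, 65, 70, 75,
       80]))
296
[589.  98.  70.] [588. 105.  67.] [588. 103.  67.] [587. 100.  68.] [586.  98.  71.] [586. 112.  69.] [586. 110.  68.] [585. 108.  69.] [586. 105.  65.] [585. 103.  70.] [585. 101.  69.] [585.  98.  67.] [585.  96.  66.] [585. 122.  67.] [584. 119.  67.] [583. 117.  71.] [583. 115.  70.] [583. 112.  70.] [584. 110.  67.] [583. 108.  67.] [583. 105.  67.] [583. 103.  67.] [582. 101.  68.] [582.  99.  70.] [582.  96.  68.] [583. 129.  68.] [582. 126.  68.] [582. 122.  69.] [582. 120.  67.] [582. 117.  69.] [581. 115.  68.] [581. 113.  71.] [581. 110.  69.] [581. 108.  69.] [580. 106.  69.] [580. 103.  69.] [580. 101.  68.] [580.  99.  67.] [579.  97.  69.] [582. 136.  65.] [581. 134.  69.] [581. 131.  67.] [580. 129.  70.] [580. 127.  68.] [580. 124.  66.] [580. 122.  69.] [580. 120.  67.] [579. 118.  70.] [579. 115.  67.] [579. 113.  67.] [578. 111.  71.] [578. 108.  68.] [578. 106.  68.] [
[... 12231 characters left out ...]
1.] [566. 211.  71.] [565. 211.  70.] [563. 210.  70.] [561. 210.  70.] [560. 202.  61.] [526. 202.  65.] [524. 201.  65.] [523. 201.  65.] [521. 201.  65.] [519. 201.  65.] [518. 203.  68.] [516. 202.  67.] [514. 203.  68.] [573. 206.  61.] [571. 214.  70.] [570. 214.  70.] [568. 214.  70.] [566. 215.  72.] [565. 212.  69.] [563. 212.  69.] [561. 212.  69.] [546. 206.  65.] [544. 207.  66.] [543. 208.  67.] [541. 206.  65.] [539. 208.  68.] [538. 207.  67.] [536. 203.  62.] [534. 207.  67.] [533. 207.  67.] [531. 206.  67.] [529. 206.  67.] [528. 205.  67.] [526. 206.  67.] [524. 205.  66.] [522. 205.  67.] [521. 203.  65.] [519. 205.  67.] [517. 204.  66.] [516. 203.  65.] [514. 202.  65.]
```

```bash
python3 - <<'E'
from h import *
T=load('top');S=load('side');ct=cloud(T);cs=cloud(S)
for nm,c,b in(('top',ct,(370,520,150,290)),('side',cs,(320,410,70,180))):
    u0,u1,v0,v1=b
    X=c[v0:v1,u0:u1].reshape(-1,3); 
    for lo,hi,l in((17,23,'table'),(97,104,'nose top'),(30,36,'stop')):
        q=X[(X[:,2]>lo)&(X[:,2]<hi)]
        if len(q)>10:
            print(nm,l,len(q),q[:,2].mean(),cv2.minAreaRect(q[:,:2].astype(np.float32)))
    # rack floor etc
    q=X[(X[:,2]>28)&(X[:,2]<92)]
    print(nm,'face',len(q))
    # ransac vertical plane
    best=(0,)
    rng=np.random.default_rng(0)
    for _ in range(3000):
        a,b2=q[rng.choice(len(q),2,False)]; d=(b2-a)[:2]
        if np.linalg.norm(d)<30: continue
        n=np.array([-d[1],d[0]])/np.linalg.norm(d); k=np.abs((q[:,:2]-a[:2])@n)<1.5
        if k.sum()>best[0]: best=(k.sum(),k)
    q2=q[best[1]]; m=q2[:,:2].mean(0); w,V=np.linalg.eigh(np.cov((q2[:,:2]-m).T)); n=V[:,0]
    t=V[:,1]; pr=(q2[:,:2]-m)@t
    print(nm,best[0],'mean',m,'n',n,'ang',np.degrees(np.arctan2(n[1],n[0])),'extent',pr.min(),pr.max(),w, 'z',q2[:,2].min(),q2[:,2].max())
E
```

```text
top table 2394 19.459752767234317 ((583.3353271484375, -120.85983276367188), (362.2348327636719, 210.25030517578125), 17.387378692626953)
top nose top 1627 99.42173927060362 ((520.9949951171875, -187.74166870117188), (193.75050354003906, 82.54875946044922), 18.63970375061035)
top stop 156 32.88611023234333 ((584.4627075195312, -133.60777282714844), (351.0072937011719, 141.03855895996094), 19.449600219726562)
top face 984
top 357 mean [ 511.89900914 -149.29286403] n [ 0.29124874 -0.95664736] ang -73.06726897816516 extent -54.925735671005114 53.93831335662049 [3.12853622e-01 1.16848826e+03] z 28.220591992359232 91.96208643311274
side table 1768 20.832323397922323 ((493.7021789550781, -140.0668182373047), (188.5616455078125, 203.4050750732422), 20.16061019897461)
side nose top 1052 100.84663902088549 ((515.4718627929688, -184.55178833007812), (180.36952209472656, 83.49467468261719), 17.834518432617188)
side stop 212 33.25382820806907 ((505.730224609375, -156.343505859375), (178.39443969726562, 143.28854370117188), 17.569923400878906)
side face 1800
side 641 mean [ 513.69478934 -146.45702025] n [ 0.2943402  -0.95570071] ang -72.8820228237496 extent -53.867970291208195 56.26287695028529 [7.08623716e-01 1.16820965e+03] z 28.221623823597156 91.88697400835747
```

```bash
python3 - <<'E'
from h import *
T=load('top');S=load('side');ct=cloud(T);cs=cloud(S)
for nm,c,(u0,u1,v0,v1) in(('top',ct,(305,350,208,250)),('side',cs,(312,355,185,235))):
    X=c[v0:v1,u0:u1].reshape(-1,3)
    X=X[(X[:,1]<172)&(X[:,2]>62)&(X[:,2]<73)]
    t=X[X[:,2]>(65 if nm=='top' else 67)]; 
    for it in range(1):
        a=np.radians(13)
        for k in range(5):
            ex=np.array([np.cos(a),np.sin(a)]); ey=np.array([-ex[1],ex[0]])
            L=X[:,:2]@ex; fr=np.percentile(L,99)
            tt=X[L>fr-11]; hh=X[L<fr-17]
            r1=cv2.minAreaRect(tt[:,:2].astype(np.float32)); 
            m=hh[:,:2].mean(0); w,V=np.linalg.eigh(np.cov(hh[:,:2].T)); d=V[:,1]*np.sign(V[0,1]); a=np.arctan2(d[1],d[0])
    m2=tt[:,:2].mean(0); w,V=np.linalg.eigh(np.cov(tt[:,:2].T)); d2=V[:,1]*np.sign(V[1,1])
    H=hh[:,:2]@ey
    L=X[:,:2]@ex; Hx=hh[:,:2]@ex; q=tt[:,:2]@ey
    print(nm,'handle ang',np.degrees(a),'tile ang',np.degrees(np.arctan2(d2[1],d2[0]))-90,'ctr lat handle',m@ey,(np.percentile(H,2),np.percentile(H,98)),'tile lat',m2@ey,(q.min(),q.max()),'front',L.max(),np.percentile(L,98),'rear',Hx.min(),'z',hh[:,2].mean(),tt[:,2].mean())
    f=L.max()-37; f2=Hx.min()+25
    print('handle ctr', (ex*f+ey*(m@ey)), (ex*f2+ey*(m@ey)))
E
```

```text
top handle ang 12.79212103275643 tile ang 12.26839725505674 ctr lat handle -5.461151742970628 (np.float64(-12.77626203284766), np.float64(2.1141456816788025)) tile lat -5.587161060815802 (np.float64(-35.85473948051029), np.float64(23.57514092202432)) front 597.6230446133035 596.3014425147526 rear 535.1183048865706 z 64.6092190589013 68.21553822914053
handle ctr [547.91745237 118.80440952] [547.42524038 118.69265287]
side handle ang 11.536839980833628 tile ang 11.879443243517983 ctr lat handle 11.275599168876916 (np.float64(2.8314053131301096), np.float64(17.6372632329835)) tile lat 12.353678378955271 (np.float64(-21.179616782252065), np.float64(40.62102787068316)) front 597.3814049236476 597.0477776971777 rear 535.3755801105792 z 65.86539266807284 69.18995121391113
handle ctr [546.80453736 123.12293061] [546.79883023 123.12176566]
```

```bash
cat >> h.py <<'E'
from scipy.spatial.transform import Rotation as Ro
def Rt(ang):  # tile x axis heading (deg) -> tool orientation, tool down
    a=np.radians(ang); ex=np.array([np.cos(a),np.sin(a),0]); ey=np.array([-ex[1],ex[0],0])
    return np.stack([[0,0,-1],-ex,ey],1)
def go(p,ang,s=None):
    s=s or r.state(); R0=np.array(s['orientation'])
    print('t',s['time_s'],'now',s['eef_pos'].round(1),'q',s['q'].round(1),'F',s['wrist_force'].round(1),'w',round(s['gripper_width'],1))
    print('shift',(R0.T@(np.array(p)-s['eef_pos'])).round(1),'turn',np.degrees(Ro.from_matrix(R0.T@Rt(ang)).as_rotvec()).round(2))
E
python3 - <<'E'
from h import *
go([547.3,120,200],12.3)
E
```

```text
t 0.1 now [ 216.2 -532.2  252.5] q [-74.2  21.7   4.6  73.    0.   83.7] F [-0.6 -0.2  0.6] w 85.4
shift [  53.4  552.1 -479.6] turn [-1.702e+02  1.000e-02 -1.600e-01]
```

Request:
carry_out(
  plan="0 28 -24 -8.5 0 0 85;0 55 -48 -17 0 0 85;0 83 -72 -25.5 0 0 85;0 110 -96 -34 0 0 85;0 138 -120 -42.5 0 0 85;0 166 -144 -51 0 0 85;0 193 -168 -59.5 0 0 85;0 221 -192 -68 0 0 85;0 248 -216 -76.5 0 0 85;0 276 -240 -85 0 0 85",
)

```text
time_s: 1.1
eef_pos: [381.9, -205.0, 253.0]
orientation: [[-0.0, -0.3, 0.954], [0.0, 0.954, 0.3], [-1.0, 0.0, -0.0]]
wrist_force: [0.0, -0.1, -0.1]
gripper_width: 84.9
```

```bash
python3 - <<'E'
from h import *
go([547.3,120,200],12.3)
E
```

```text
t 1.1 now [ 381.9 -205.   253. ] q [-36.6   5.3 -16.6  68.1  -0.   35.9] F [ 0.  -0.1 -0.1] w 84.9
shift [ 53.  260.4 255.2] turn [-8.486e+01  0.000e+00 -3.000e-02]
```

Request:
carry_out(
  plan="5 26 25.5 -8.5 0 0 85;10 52 51 -17 0 0 85;15 78 76.5 -25.5 0 0 85;20 104 102 -34 0 0 85;25 130 127.5 -42.5 0 0 85;30 156 153 -51 0 0 85;35 182 178.5 -59.5 0 0 85;40 208 204 -68 0 0 85;45 234 230 -76.5 0 0 85;53 260.4 255.2 -84.9 0 0 85",
)

```text
time_s: 2.1
eef_pos: [549.6, 118.9, 199.9]
orientation: [[-0.0, -0.977, -0.214], [-0.0, -0.214, 0.977], [-1.0, 0.0, -0.0]]
wrist_force: [0.6, -0.7, 0.7]
gripper_width: 85.0
```

```bash
python3 - <<'E'
from h import *
for n in('top','side'):
    c=snap(n); 
    f=c['frame'][:,:,::-1]
    cv2.imwrite(f'pics/{n}1.png',cv2.resize(f[150:300,220:420] if n=='top' else f[120:320,260:460],None,fx=3,fy=3))
go([547.3,120,48],12.3)
E
```

```text
t 2.2 now [549.6 120.8 198.4] q [ 5.9 21.4 -3.8 64.8  0.1 -6.5] F [-0.3 -0.7 -0.2] w 85.2
shift [150.4   2.2  -0.5] turn [ 0.06  0.08 -0.08]
```

View pics/side1.png

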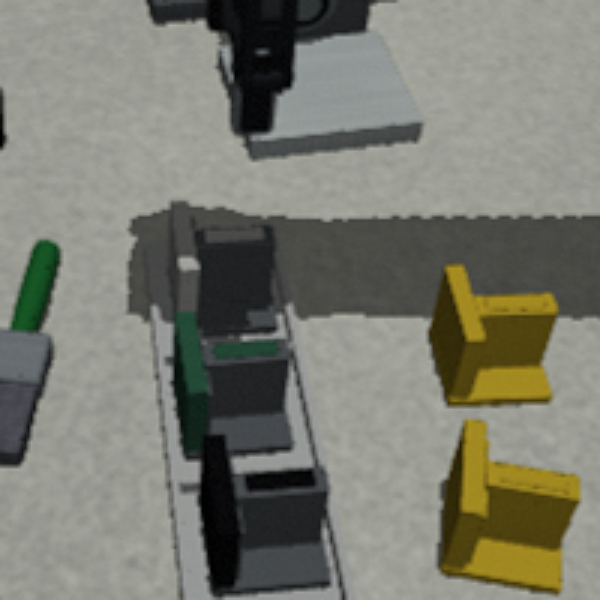

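View pics/top1.png

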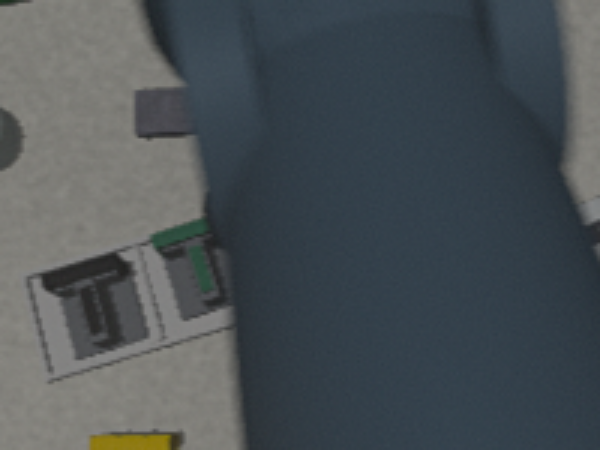

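Request:
carry_out(
  plan="20 2 0 0 0 0 50;40 2 0 0 0 0 50;60 2 0 0 0 0 50;80 2 0 0 0 0 50;100 2 0 0 0 0 50;120 2 0 0 0 0 50;135 2 0 0 0 0 50;145 2 0 0 0 0 50;151 2 0 0 0 0 50;151 2 0 0 0 0 50",
)

```text
time_s: 3.2
eef_pos: [546.5, 116.6, 48.7]
orientation: [[-0.001, -0.978, -0.207], [-0.0, -0.207, 0.978], [-1.0, 0.001, -0.0]]
wrist_force: [-0.3, -0.1, 0.6]
gripper_width: 50.2
```

```bash
python3 - <<'E'
from h import *
c=snap('side'); f=c['frame'][:,:,::-1]
cv2.imwrite(f'pics/side2.png',cv2.resize(f[150:290,290:420],None,fx=4,fy=4))
go([547.3,120,48],12.3)
E
```

```text
t 3.25 now [547.1 116.8  49.4] q [  5.6  28.2 -17.3  44.5  -0.   -6.4] F [-0.8 -0.6  0.4] w 49.9
shift [ 1.4 -0.9  3.1] turn [-0.32 -0.01 -0.01]
```

View pics/side2.png

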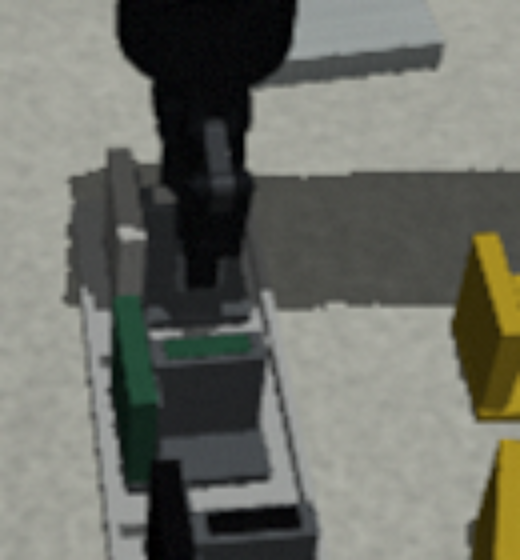

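The fingers straddle the white handle, clear of the tile and the neighbours. Small correction, then close.

Request:
carry_out(
  plan="0 0 2.5 0 0 0 50;0 0 2.5 0 0 0 20;0 0 2.5 0 0 0 0;0 0 2.5 0 0 0 0;0 0 2.5 0 0 0 0;0 0 2.5 0 0 0 0;0 0 2.5 0 0 0 0",
)

```text
time_s: 3.95
eef_pos: [547.2, 119.6, 49.9]
orientation: [[0.001, -0.978, -0.208], [0.0, -0.208, 0.978], [-1.0, -0.001, 0.0]]
wrist_force: [-0.2, 1.0, 5.5]
gripper_width: 15.4
```

```bash
python3 - <<'E'
from h import *
go([547.3,120,48],12.3)
print(r.state()['eef_pos'],r.state()['gripper_width'])
E
```

```text
t 3.95 now [547.2 119.6  49.9] q [  5.8  28.1 -17.3  44.5   0.   -6.2] F [-0.2  1.   5.5] w 15.4
shift [ 1.9 -0.2  0.4] turn [-0.29  0.    0.07]
[547.16689807 119.578163    49.91448968] 15.400333706097495
```

Request:
carry_out(
  plan="-5 0 0 0 0 0 0;-12 0 0 0 0 0 0;-20 0 0 0 0 0 0;-30 0 0 0 0 0 0;-45 0 0 0 0 0 0;-60 0 0 0 0 0 0;-75 0 0 0 0 0 0;-90 0 0 0 0 0 0;-100 0 0 0 0 0 0;-100 0 0 0 0 0 0",
)

```text
time_s: 4.95
eef_pos: [547.9, 119.5, 151.3]
orientation: [[0.004, -0.978, -0.208], [0.0, -0.208, 0.978], [-1.0, -0.004, -0.001]]
wrist_force: [0.3, -0.8, -2.7]
gripper_width: 15.3
```

```bash
cat >> h.py <<'E'
RO=np.array([512.5,-148.3]); RA=-73.0
def rd(x,y): 
    a=np.radians(RA); return RO+x*np.array([np.cos(a),np.sin(a)])+y*np.array([-np.sin(a),np.cos(a)])
def tord(p):
    a=np.radians(RA); d=np.array(p[:2])-RO; return np.array([d@[np.cos(a),np.sin(a)],d@[-np.sin(a),np.cos(a)]])
E
python3 - <<'E'
from h import *
c=snap('side'); f=c['frame'][:,:,::-1]
cv2.imwrite(f'pics/side3.png',cv2.resize(f[60:290,270:430],None,fx=3.5,fy=2.6))
go([*rd(-60,-6),130],RA)
E
```

```text
t 5.0 now [547.3 119.4 150.1] q [ 5.8 22.7 -9.4 57.8 -0.  -6.2] F [-0.4  0.2 -2.4] w 15.1
shift [  20.   101.  -195.4] turn [8.501e+01 6.000e-02 1.000e-01]
```

View pics/side3.png

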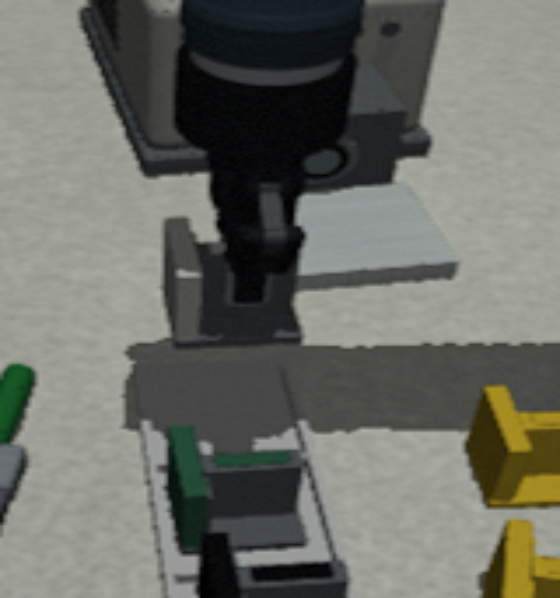

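The white tile hangs level in the grip, and the bay is empty. Now carry and turn it to the reader.

Request:
carry_out(
  plan="0 10 -19 8.5 0 0 0;0 20 -39 17 0 0 0;0 30 -58 25.5 0 0 0;0 40 -78 34 0 0 0;0 50 -98 42.5 0 0 0;0 60 -117 51 0 0 0;0 71 -137 59.5 0 0 0;0 81 -156 68 0 0 0;0 91 -176 76.5 0 0 0;0 101 -195.4 85 0 0 0",
)

```text
time_s: 6.0
eef_pos: [487.5, -93.4, 148.4]
orientation: [[-0.002, -0.286, 0.958], [0.0, 0.958, 0.286], [-1.0, 0.001, -0.001]]
wrist_force: [-0.4, -0.0, -2.9]
gripper_width: 15.3
```

```bash
python3 - <<'E'
from h import *
for n in('top','side'):
    c=snap(n); f=c['frame'][:,:,::-1]
    cv2.imwrite(f'pics/{n}4.png',cv2.resize(f[60:210,290:450] if n=='side' else f[150:300,350:520],None,fx=4,fy=4))
go([*rd(-60,-6),80],RA); print(tord(r.state()['eef_pos']))
E
```

```text
t 6.1 now [487.3 -94.6 148.4] q [-18.3  16.1 -19.3  54.7  -0.1  55. ] F [ 0.2  0.8 -2.3] w 15.1
shift [68.4  1.3  2.5] turn [-0.27 -0.11  0.  ]
[-58.71848162  -8.38540251]
```

View pics/side4.png

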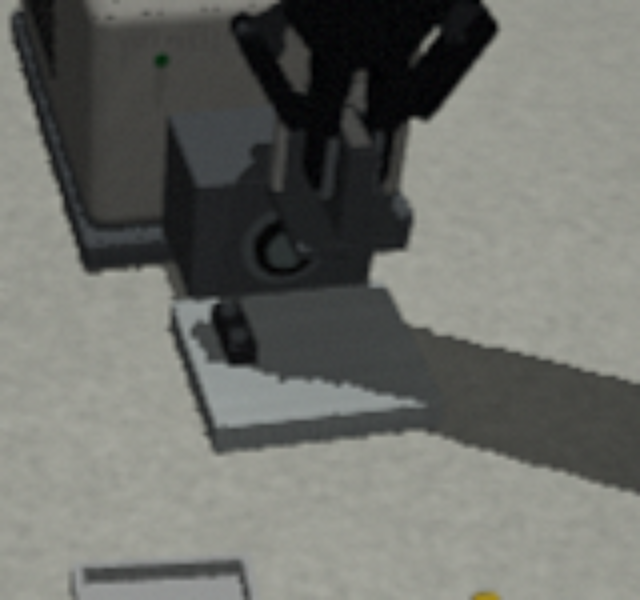

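View pics/top4.png

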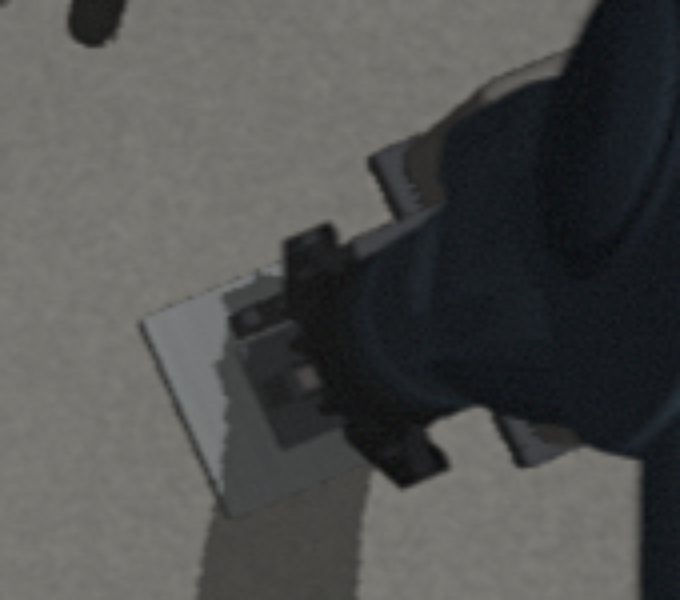

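```bash
python3 - <<'E'
from h import *
c=load('side'); cv2.imwrite('pics/side4f.png',c['frame'][:,:,::-1])
for n in('side','top'):
    X=cloud(load(n)).reshape(-1,3)
    a=np.radians(RA);D=X[:,:2]-RO
    x=D@[np.cos(a),np.sin(a)];y=D@[-np.sin(a),np.cos(a)]
    for x0 in range(-100,260,20):
        m=(x>=x0)&(x<x0+20)&(abs(y)<110)&(X[:,2]>(197 if x0>=60 else 125))
        if m.sum(): print(n,x0,m.sum(),'z',X[m,2].min().round(),X[m,2].max().round(),'y',y[m].min().round(),y[m].max().round())
E
```

```text
side -100 1869 z 125.0 357.0 y -39.0 25.0
side -80 2233 z 125.0 353.0 y -71.0 56.0
side -60 363 z 136.0 344.0 y -69.0 56.0
side -40 130 z 126.0 301.0 y -25.0 22.0
top -100 5752 z 126.0 665.0 y -94.0 48.0
top -80 3917 z 129.0 647.0 y -88.0 57.0
top -60 2452 z 176.0 638.0 y -86.0 56.0
top -40 1252 z 597.0 632.0 y -47.0 24.0
top -20 412 z 581.0 623.0 y -28.0 14.0
top 0 1 z 599.0 599.0 y 1.0 1.0
```

View pics/side4f.png

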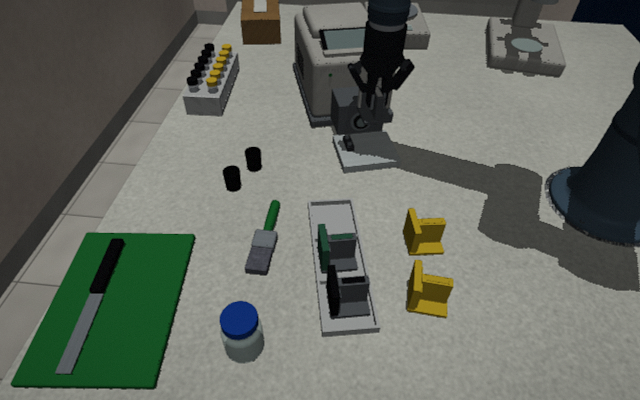

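Request:
carry_out(
  plan="10 0 1 0 0 0 0;20 0 2 0 0 0 0;30 0 2.5 0 0 0 0;40 0 2.5 0 0 0 0;50 0 2.5 0 0 0 0;60 0 2.5 0 0 0 0;68 0 2.5 0 0 0 0;73 0 2.5 0 0 0 0;73 0 2.5 0 0 0 0",
)

```text
time_s: 7.0
eef_pos: [490.3, -91.9, 75.5]
orientation: [[-0.001, -0.292, 0.956], [0.0, 0.956, 0.292], [-1.0, 0.001, -0.001]]
wrist_force: [0.0, -0.1, -2.3]
gripper_width: 15.3
```

```bash
python3 - <<'E'
from h import *
for n in('top','side'):
    c=snap(n); f=c['frame'][:,:,::-1]
    cv2.imwrite(f'pics/{n}5.png',cv2.resize(f[90:190,310:430] if n=='side' else f[180:290,370:490],None,fx=5,fy=5))
go([*rd(-60,-6),65],RA); print(tord(r.state()['eef_pos']))
E
```

```text
t 7.1 now [491.  -92.1  76.4] q [-17.9  20.5 -25.   44.5  -0.   55.1] F [ 0.4 -0.2 -2.5] w 15.4
shift [11.4 -0.  -1.9] turn [0.   0.01 0.01]
[-60.05250094  -4.08266608]
```

View pics/side5.png

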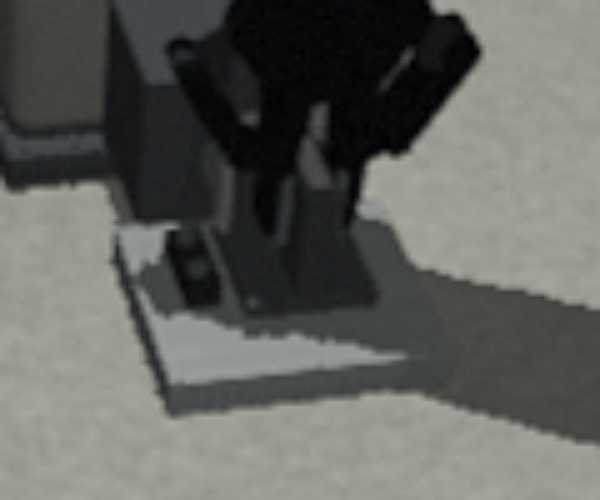

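View pics/top5.png

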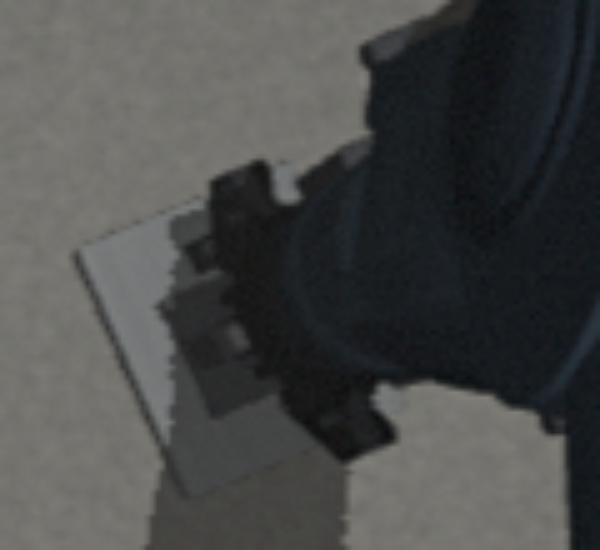

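Request:
carry_out(
  plan="3 0 -1 0 0 0 0;6 0 -1 0 0 0 0;8 0 -1 0 0 0 0;9 0 -1 0 0 0 0;9 0 -1 0 0 0 0",
)

```text
time_s: 7.6
eef_pos: [489.8, -92.2, 67.1]
orientation: [[-0.0, -0.292, 0.956], [0.0, 0.956, 0.292], [-1.0, 0.0, -0.0]]
wrist_force: [-0.2, -0.1, -2.3]
gripper_width: 15.6
```

Request:
carry_out(
  plan="1 0 0 0 0 0 0;2 0 0 0 0 0 0;3 0 0 0 0 0 0;3 0 0 0 0 0 0",
)

```text
time_s: 8.0
eef_pos: [490.1, -92.3, 64.9]
orientation: [[0.001, -0.292, 0.956], [-0.0, 0.956, 0.292], [-1.0, -0.0, 0.0]]
wrist_force: [-1.2, 0.5, 3.8]
gripper_width: 15.6
```

```bash
python3 - <<'E'
from h import *
for n in('side',):
    c=snap(n); f=c['frame'][:,:,::-1]
    cv2.imwrite(f'pics/{n}6.png',cv2.resize(f[90:190,310:430] if n=='side' else f[180:290,370:490],None,fx=5,fy=5))
go([*rd(-60,-6),65],RA); print(tord(r.state()['eef_pos']))
E
```

```text
t 8.05 now [490.1 -92.3  64.9] q [-18.   21.2 -26.   42.8  -0.   55. ] F [-2.4  1.5  5.2] w 15.4
shift [-0.1 -0.1 -1. ] turn [0.01 0.03 0.03]
[-60.08068524  -5.03087625]
```

View pics/side6.png

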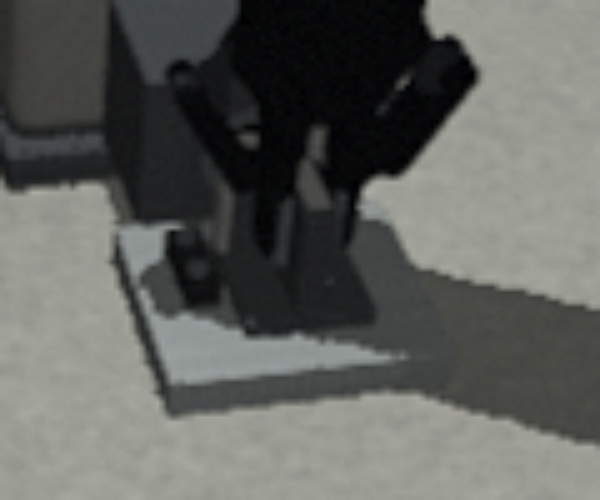

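The tile is standing on the table (contact at TCP 64.9, as predicted), about 5 mm from the stop. Now slide it towards the stop.

Request:
carry_out(
  plan="0 0 1 0 0 0 0;0 0 2 0 0 0 0;0 0 3 0 0 0 0;0 0 3 0 0 0 0",
)

```text
time_s: 8.45
eef_pos: [493.2, -91.8, 64.9]
orientation: [[0.001, -0.292, 0.956], [-0.001, 0.956, 0.292], [-1.0, -0.001, 0.0]]
wrist_force: [-2.2, -1.2, 5.1]
gripper_width: 15.1
```

Request:
carry_out(
  plan="0 0 1 0 0 0 0;0 0 1 0 0 0 0;0 0 1 0 0 0 0",
)

```text
time_s: 8.75
eef_pos: [494.1, -91.6, 64.9]
orientation: [[0.001, -0.292, 0.956], [-0.001, 0.956, 0.292], [-1.0, -0.001, 0.0]]
wrist_force: [-2.6, 0.2, 5.4]
gripper_width: 15.9
```

Request:
carry_out(
  plan="0 0 1 0 0 0 0;0 0 1 0 0 0 0;0 0 1 0 0 0 0",
)

```text
time_s: 9.05
eef_pos: [494.7, -91.4, 64.9]
orientation: [[0.0, -0.292, 0.956], [-0.001, 0.956, 0.292], [-1.0, -0.001, -0.0]]
wrist_force: [-3.0, -0.7, 5.5]
gripper_width: 15.2
```

Request:
carry_out(
  plan="0 0 1 0 0 0 0;0 0 1 0 0 0 0;0 0 1 0 0 0 0",
)

```text
time_s: 9.35
eef_pos: [494.8, -91.3, 64.9]
orientation: [[-0.002, -0.292, 0.957], [-0.002, 0.957, 0.292], [-1.0, -0.002, -0.002]]
wrist_force: [-5.6, -3.2, 8.6]
gripper_width: 15.4
```

Request:
carry_out(
  plan="0 0 1 0 0 0 0;0 0 1 0 0 0 0;0 0 1 0 0 0 0",
)

```text
time_s: 9.65
eef_pos: [494.9, -91.2, 65.0]
orientation: [[-0.003, -0.291, 0.957], [-0.003, 0.957, 0.291], [-1.0, -0.002, -0.004]]
wrist_force: [-7.1, -2.9, 11.5]
gripper_width: 15.7
```

```bash
python3 - <<'E'
from h import *
for n in('side','top'):
    c=snap(n); f=c['frame'][:,:,::-1]
    cv2.imwrite(f'pics/{n}7.png',cv2.resize(f[90:190,310:430] if n=='side' else f[180:290,370:490],None,fx=5,fy=5))
for i in range(1): go([*rd(-60,0),65],RA); print(tord(r.state()['eef_pos']))
E
```

```text
t 9.75 now [494.9 -91.3  65. ] q [-17.6  21.8 -25.1  43.2  -0.2  55.5] F [-8.3 -3.4 11.6] w 15.3
shift [-0.   0.3  0.2] turn [-0.06 -0.21  0.11]
[-59.69081018  -0.16425536]
```

View pics/side7.png

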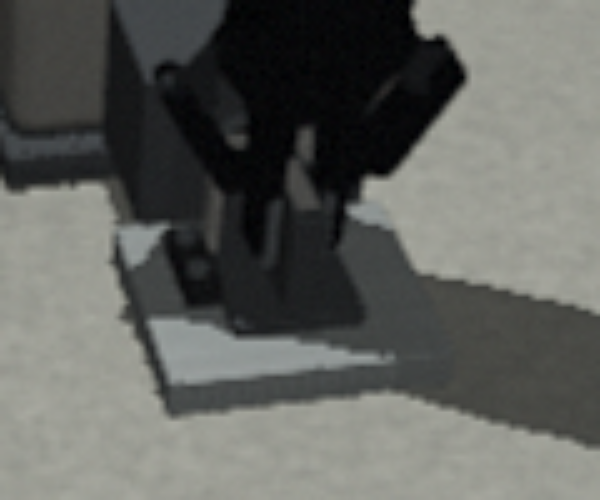

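Tile is against the stop (lateral force 8 N, y −0.2). Ease off slightly and slide forward to just short of the ring.

Request:
carry_out(
  plan="-1 -2 -1 0 0 0 0;-1 -4 -1 0 0 0 0;-1 -6 -1 0 0 0 0;-1 -8 -1 0 0 0 0;-1 -10 -1 0 0 0 0;-1 -12 -1 0 0 0 0;-1 -14 -1 0 0 0 0;-1 -15 -1 0 0 0 0;-1 -15 -1 0 0 0 0",
)

```text
time_s: 10.65
eef_pos: [498.7, -104.1, 65.0]
orientation: [[-0.003, -0.293, 0.956], [0.002, 0.956, 0.293], [-1.0, 0.002, -0.002]]
wrist_force: [-5.7, 2.8, 6.2]
gripper_width: 15.3
```

```bash
python3 - <<'E'
from h import *
for n in('side','top'):
    c=snap(n); f=c['frame'][:,:,::-1]
    cv2.imwrite(f'pics/{n}8.png',cv2.resize(f[90:190,310:430] if n=='side' else f[180:290,370:490],None,fx=5,fy=5))
for i in range(1): go([*rd(-37,0),65],RA); print(tord(r.state()['eef_pos']))
E
```

```text
t 10.75 now [ 498.7 -104.1   65. ] q [-18.9  22.4 -24.1  43.7   0.   54. ] F [-5.7  2.3  4.8] w 15.4
shift [ 0.  -9.3  0.3] turn [ 0.02 -0.11 -0.13]
[-46.31649842  -0.28177441]
```

View pics/side8.png

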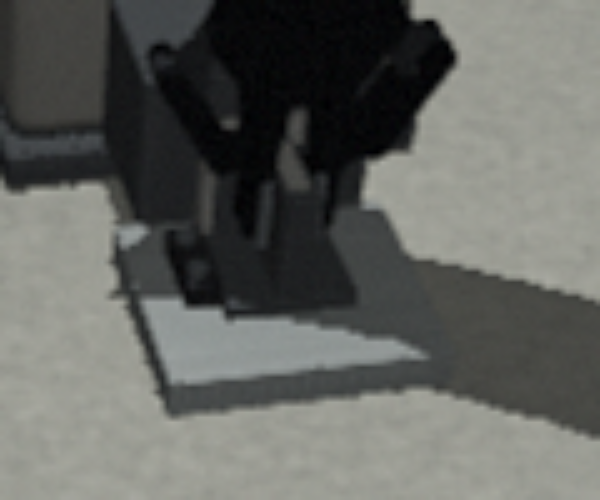

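Request:
carry_out(
  plan="0.5 -2 0 0 0 0 0;0.5 -4 0 0 0 0 0;1 -6 0 0 0 0 0;1 -8 0 0 0 0 0;1 -8 0 0 0 0 0",
)

```text
time_s: 11.25
eef_pos: [500.5, -110.1, 65.0]
orientation: [[-0.003, -0.294, 0.956], [0.005, 0.956, 0.294], [-1.0, 0.006, -0.001]]
wrist_force: [-9.3, 8.5, 17.6]
gripper_width: 15.3
```

Request:
carry_out(
  plan="0.5 -1 0 0 0 0 0;0.5 -2 0 0 0 0 0;1 -3 0 0 0 0 0;1 -3 0 0 0 0 0",
)

```text
time_s: 11.65
eef_pos: [500.9, -111.4, 65.0]
orientation: [[-0.003, -0.295, 0.956], [0.008, 0.956, 0.295], [-1.0, 0.008, -0.0]]
wrist_force: [-13.4, 13.9, 28.3]
gripper_width: 15.4
```

```bash
cat >> h.py <<'E'
def rep():
    s=r.state();F=s['wrist_force'];a=np.radians(RA);ex=np.array([np.cos(a),np.sin(a)]);ey=np.array([-ex[1],ex[0]])
    print('t',s['time_s'],'rd',tord(s['eef_pos']).round(2),'z',s['eef_pos'][2].round(1),'Fx',(F[:2]@ex).round(1),'Fy',(F[:2]@ey).round(1),'Fz',F[2].round(1),'w',round(s['gripper_width'],1),'tilt',np.degrees(Ro.from_matrix(s['orientation'].T@Rt(RA)).as_rotvec()).round(2),'T',s['wrist_torque'].round(2))
E
python3 -c "
from h import *
rep()"
```

```text
t 11.65 rd [-38.66  -0.34] z 65.0 Fx -17.2 Fy -8.7 Fz 28.3 w 15.4 tilt [ 0.13 -0.03 -0.47] T [ 2.24  2.4  -0.02]
```

Down force is larger than needed (28 N), eating the forward push in friction. Ease down a bit and push on forward.

Request:
carry_out(
  plan="-0.5 -1 0 0 0 0 0;-1 -2 0 0 0 0 0;-1 -3 0 0 0 0 0;-1 -3 0 0 0 0 0",
)

```text
time_s: 12.05
eef_pos: [501.2, -112.4, 65.1]
orientation: [[-0.004, -0.295, 0.955], [0.012, 0.955, 0.295], [-1.0, 0.013, -0.0]]
wrist_force: [-10.9, 19.5, 23.7]
gripper_width: 15.1
```

```bash
python3 -c "
from h import *
rep()"
```

```text
t 12.05 rd [-37.69  -0.34] z 65.1 Fx -21.8 Fy -4.7 Fz 23.7 w 15.1 tilt [ 0.18 -0.01 -0.72] T [ 2.89  1.99 -0.14]
```

Request:
carry_out(
  plan="0 -1 0 0 0 -0.4 0;0 -2 0 0 0 -0.8 0;0 -3 0 0 0 -1 0;0 -3 0 0 0 -1 0",
)

```text
time_s: 12.45
eef_pos: [501.1, -112.5, 64.9]
orientation: [[0.0, -0.297, 0.955], [0.001, 0.955, 0.297], [-1.0, 0.001, 0.001]]
wrist_force: [-12.1, 26.9, 28.3]
gripper_width: 15.6
```

```bash
python3 -c "
from h import *
rep()"
```

```text
t 12.45 rd [-37.59  -0.39] z 64.9 Fx -29.3 Fy -3.7 Fz 28.3 w 15.6 tilt [ 0.25  0.04 -0.07] T [ 4.66  2.47 -0.23]
```

```bash
python3 - <<'E'
from h import *
for n in('side','top'):
    c=snap(n); f=c['frame'][:,:,::-1]
    g=cv2.resize(f[80:180,315:415] if n=='side' else f[180:280,380:490],None,fx=6,fy=6 if n=='side' else 6,interpolation=cv2.INTER_CUBIC)[:600,:800]
    cv2.imwrite(f'pics/{n}9.png',cv2.convertScaleAbs(g,alpha=1.8,beta=10))
    X=cloud(c).reshape(-1,3);a=np.radians(RA);D=X[:,:2]-RO
    x=D@[np.cos(a),np.sin(a)];y=D@[-np.sin(a),np.cos(a)]
    m=(X[:,2]>81)&(X[:,2]<88)&(x>-20)&(x<8)&(abs(y)<36)   # tile top band
    if m.sum():print(n,m.sum(),'top of tile x',np.percentile(x[m],[2,50,98]).round(1),'y',y[m].min().round(1),y[m].max().round(1))
    m=(X[:,2]>25)&(X[:,2]<30)&(x>-70)&(x<-40)&(y<28)&(y>-40)
    if m.sum():print(n,m.sum(),'foot rear x',x[m].min().round(1),'y',y[m].min().round(1),y[m].max().round(1))
rep()
E
```

```text
side 34 top of tile x [-17.6  -5.3  -0.2] y -17.6 24.2
side 135 foot rear x -68.5 y -29.9 27.8
top 159 foot rear x -63.9 y -30.0 27.8
t 12.55 rd [-37.59  -0.39] z 64.9 Fx -28.7 Fy -4.4 Fz 28.4 w 15.1 tilt [ 0.25  0.04 -0.07] T [ 4.64  2.46 -0.22]
```

View pics/side9.png

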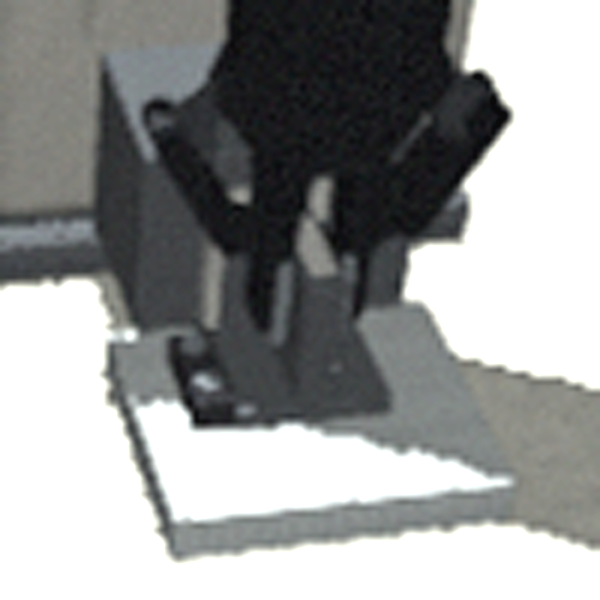

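View pics/top9.png

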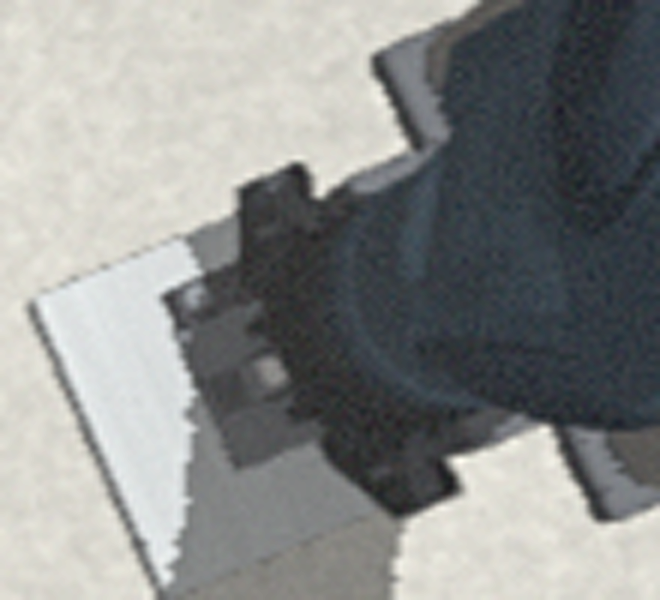

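The rear of the foot lies 64 mm in front of the plate, which is exactly the carrier's length, so the tile is flush. Its side is against the stop in both views. Hold briefly to settle, then confirm.

Request:
carry_out(
  plan="0 -0.5 0.5 0 0 0 0;0 -0.5 0.5 0 0 0 0;0 -0.5 0.5 0 0 0 0;0 -0.5 0.5 0 0 0 0;0 -0.5 0.5 0 0 0 0;0 -0.5 0.5 0 0 0 0",
)

```text
time_s: 13.15
eef_pos: [501.2, -112.5, 64.9]
orientation: [[-0.001, -0.297, 0.955], [0.002, 0.955, 0.297], [-1.0, 0.002, -0.0]]
wrist_force: [-13.9, 28.1, 30.5]
gripper_width: 15.4
```

```bash
python3 - <<'E'
from h import *
rep(); print(r.state()['qd'].round(2))
workorder.sign_off()
rep()
E
```

```text
t 13.15 rd [-37.59  -0.37] z 64.9 Fx -30.9 Fy -5.1 Fz 30.5 w 15.4 tilt [ 0.25 -0.01 -0.12] T [ 4.68  2.66 -0.23]
[ 0.03 -0.02  0.07  0.01  0.08 -0.07]
the job is handed in; nothing more can be done
the job is handed in; nothing more can be done
```

I took the white tile by its handle from the rack's right-hand bay, stood it on the sample table and slid it against the side stop. I then pressed it down and in against the port, and handed the job in at 13.2 s still holding it there. No verdict was reported.

**Last checks:**
- **Forces:** about 31 N inward, 30 N down and 5 N against the stop. They held steady, with the arm at rest and the grip at 15.4 mm on the 16 mm handle.
- **Position:** the gripper was 0.4 mm from the centred position and its tilt and turn error were at most 0.25°. The last 3 mm of commanded push moved the tile only 0.1 mm, which means hard contact with the plate.
- **Camera:** the top view puts the rear of the foot plate 64 mm from the port plate, which is the carrier's length. The side view read 68.5 mm, but that camera is noisier and sits about 3 mm off the top one.

**Not as asked or not confirmed:**
- **The push:** it was not one single stroke. I made it in four short steps, easing the down force once when it reached 28 N and straightening a 0.7° lean.
- **The ring:** I could not see the seal ring's travel directly. I inferred it from the forces and positions above.
- **Other objects:** I did not re-measure the other tiles and bench items at the end. The other tiles looked unmoved in the full side view after I lifted the white tile out, and nothing went near them after that.

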